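Click the laundry dial to its mark and start

ROBOT

A 7-joint arm with a two-finger parallel gripper is mounted at the origin on the work surface. World frame = base frame: x ahead of the robot, y to its left, z up, the work surface at z = 0. Lengths are in m, angles in rad, forces in N, time in s.
With the tool pointing down it reaches from about 0.4 to 0.9 m from the base axis. Payload 5.6 kg.
Tool frame: the origin (TCP) lies between the finger pads; the fingertips stand 19 mm ahead of it and the grasp point (between the pads) is the TCP (ctrl.nose_length is the distance from the TCP to the fingertips, in m); z points along the fingers, y is the line along which they close (so a half turn about z gives the same grasp; the last joint's range is limited). The gripper opens to 92 mm and grips with 3 to 60 N. Pads are 20 mm wide; open, the fingers measure 128 mm over their backs; the gripper's body (75 mm by 189 mm) begins 69 mm behind the grasp point.
Start: joints at [1.215, 0.468, -0.012, 1.603, 0.006, 1.071, -0.056], TCP at [0.2, -0.618, 0.234] pointing down, gripper open.
Joint ranges: [-2.53, 2.53], [-0.31, 2.02], [-1.57, 1.55], [0.28, 2.44], [-1.29, 4.43], [0.15, 1.84], [-2.92, 2.92]. Speed limits (rad/s): [2.57, 2.57, 3.14, 3.14, 3.14, 3.14, 3.14].

INTERFACE

Orientations are given as a 3x3 rotation matrix whose columns are the frame's x, y, z axes.
In Python, from cell import ctrl gives the robot as it stands.
- The arm moves only by the tool apply_moves, never from a script. Its argument "plan" is a list of rows, each a list of 2 entries, a list of its own where there are three numbers: the shift along the tool's x, y, z in mm, then the turn about the tool's z in rad. In form: [[[x, y, z], yaw], ...]. A call has 1 to 20 rows; each row shifts and turns the commanded pose from where the row before left it, along the tool's axes as they then stand; what a row does not reach is not made up. A row lasts 1/10 s, in which the tool goes at most 50 mm and 8.59 degrees, less where a joint would pass 70% of its speed; a pose out of reach is approached as far as the arm can. A call with a gripper value outside its range is refused whole. "jaw" is the opening in per cent of the stroke, from 0 (shut) to 100 (fully open), set as the call begins (left out, the last holds). The fingers move at their own pace and stop on an object; the grip force is fixed at half the most. Time passes only in rows, so rows that do not move let the fingers close. It gives the time, the measured TCP pose, the force, the opening and the grip force at its end, in the units of the state.
- ctrl.get_obs(): the state, without advancing time (a new reading comes with each control period).
- ctrl.grab_frame(name): name is "scene" or "top" or "wrist"; returns the picture (384x512x3 uint8, red, green, blue); there is no depth.
- ctrl.get_calibration(name): a dict with "vfov" (degrees; the focal length in pixels is half the picture's height over the tangent of half this angle, whatever the lens; pixels are square), "cx", "cy" (the principal point, pixels), "k1" (the pictures are not rectified: a ray, as slopes to the right and down, at radius r is drawn at 1 + k1 r^2 times it, then the intrinsics apply), "xyz" and "attitude" of the camera in the world; the wrist camera has in their place "hand_eye" (4x4, takes a point from camera to tool coordinates, whose origin is the TCP and whose axes are the flange's). Camera axes: x right, y down, z forward; pixel columns grow to the right and rows downward; lengths in m; the calibration is good to about 2 mm. A picture is of the moment at which its call begins: read the wrist's pose just before it. get_calibration takes no time and is no camera call.
- ctrl.sign_off(): hands the job in; it is judged then, once.
Trained networks look in the newest picture that a camera, given by its name, has taken for a name from the list of things; names that differ only in an ending like _2 or _b are one class to them, and where a whole thing is asked for, a point or a joint stands for the part that bears it (a point fixed in the world has none). Each returns a list of dicts, best first, with "conf" (0 to 1); they miss things now and then, are a little off and sometimes report something else, mostly with a low value. They report only what shows in the picture. A call takes as long as a camera call.
- ctrl.find_in(camera, label): "extent" ([centre column, centre row, width, height] as shares, 0 to 1, of the picture: columns of its width, rows of its height, round what is visible of it).
- ctrl.spot_point(camera, label): "at" ([column, row] as shares, 0 to 1, of the picture: columns of its width, rows of its height: a listed point, or the origin of a listed thing).
The state is a dict: "time": time; "q": joint angles; "qvel": joint speeds; "joint_efforts": joint torques, N m; "tcp_pos": TCP position; "tcp_rot": TCP orientation; "wrist_force": force on the tool from outside, world axes, zero at the start; "moment": the same for the moment, N m; "opening": opening from 0.0 (shut) to 1.0 (fully open); "grasp_force": force on a finger pad.
Only numpy, scipy, OpenCV 4.12 (cv2) and the standard library are available. Lean on these libraries where they do the work, as an engineer would, in place of code of your own. Each camera call takes 0.05 s, during which the arm holds its last target. There are 200 camera calls.

TASK

Set the laundry console going: with a fingertip rub the big knurled dial round clockwise, one or two clicks, until it clicks into place with its pointer at the long mark, and only then push the round start button fully down and let it come back up. Nothing is to be gripped or picked up; leave the square button, the two small knobs and everything standing about as they are.

Things in the scene. Friction and masses are not known exactly. Their poses are not given: they have to be found in the camera images.
- console: white control console fixed to the worktop, 240 mm deep (its x) by 560 mm wide (its y), top deck 60 mm above the worktop; origin at the centre of its underside, x points to its rear, away from the robot; it stands at varying place and yaw
- bezel: flat round aluminium plate under the big dial, fixed on the deck, 132 mm across, 10 mm thick; origin on the dial's axis at deck height; five black marks on its top around the dial, 30 degrees apart: the middle one, at the bezel's -x, is longer and wider and reaches its edge
- long_mark (a point): middle of the long black mark on the bezel, 58 mm from the dial's axis, on the bezel's top (70 mm above the worktop)
- dial_top (a point): centre of the flat top of the big white dial, on its upright axis, 97 mm above the worktop. The dial is a disc 97 mm across over its knurled rim (30 upright ribs, 2.5 mm proud), rim from 71 to 97 mm above the worktop, too wide to grasp; it rubs little, and a fingertip pressed against its rim or on its top with 4 to 6 N and moved round the axis carries it along; a black bar on its top is the pointer
- dial_pointer (a point): outer end of the dial's black pointer bar, at the top edge of the dial, 46 mm from the axis; turns with the dial
- dial (a joint): angle of the big dial (rad), grows as it turns clockwise seen from above; 0 when the pointer is at the long mark; it clicks every 0.524 rad (30 degrees, at each mark), with stops at -1.4 and 1.4; starts one or two clicks before the long mark (about -0.52 or -1.05). About 0.06 N m turns it out of a click, and past half-way it snaps by itself into the next when let go
- start_top (a point): centre of the top of the round white start push button, 32 mm across in a round 48 mm aluminium housing; stands 82 mm above the worktop when up; its housing's top is 72 mm above the worktop
- start (a joint): how far the start button is pushed down (m): 0 up, 0.006 fully down; springs back; fully down takes 5 N
- drain_top (a point): centre of the top of the square push button (32 mm square in a square 48 mm housing, same height as the start button), not to be pressed; the two buttons may have changed places
- drain (a joint): how far the square button is pushed down (m), 0 up, 0.006 fully down
- knob0_mark (a point): end of the pointer bar on top of the small knob on the rear of the deck, 34 mm across, 20 mm high, 15 mm to the right (-y) of the console's middle and 85 mm to its rear (its axis; this point is 15 mm off the axis and turns with it); leave alone
- knob1_mark (a point): end of the pointer bar on top of the other small knob, same size, 85 mm to the right (-y) of the console's middle and 85 mm to its rear (its axis; this point is 15 mm off the axis and turns with it); leave alone
- scoop: loose clear plastic measuring cup, 52 mm across, 45 mm high, on the console deck; origin at the centre of its underside; leave alone
- stick: loose grey stain-remover stick, 30 mm across, 75 mm high, upright on the console deck; origin at the centre of its underside; leave alone
- detergent: loose blue bottle, 90 mm across, 220 mm high, behind the console; origin at the centre of its underside; leave alone
- softener: loose white bottle, 76 mm across, 180 mm high, behind the console; origin at the centre of its underside; leave alone
- boosterjar: loose jar, 80 mm across, 110 mm high, behind the console; origin at the centre of its underside; leave alone
- brush: loose wooden scrubbing brush lying beside the console, 160 x 50 x 42 mm high, long along its x; origin at the centre of its underside; leave alone
- peg_a: loose wooden clothes peg lying beside the console, 75 x 11 x 16 mm high, long along its x; origin at the centre of its underside; leave alone
- peg_b: another loose clothes peg, same size, lying on the rear of the console deck; origin at the centre of its underside; leave alone

How it is judged:
On the way, in this order (a step that is already met when the one before it is completed fails the run):
1. the big dial rests in the click at the long mark (value of joint dial between -0.1 and 0.1 rad and velocity of joint dial between -0.3 and 0.3 rad/s), for 0.3 s.
2. the start button is pushed down with the dial at the mark (value of joint dial between -0.1 and 0.1 rad and value of joint start above 0.0045 m), for 0.05 s.
At the end, for the whole second after the job is handed in: the dial rests within 0.1 rad of the long mark, and both buttons are up again (within 1.5 mm); the start button went down at least 4.5 mm after the dial was set (all of step 1 and value of joint start between -0.001 and 0.0015 m and value of joint drain between -0.001 and 0.0015 m); the robot touches nothing.
It fails at once if start is pushed (over 2.5 mm) while the dial is not at the mark (over 0.2 rad away) (value of joint start above 0.0025 m and (value of joint dial below -0.2 rad or value of joint dial above 0.2 rad)).
It fails at once if the square button is pushed over 2.5 mm (value of joint drain above 0.0025 m).
It fails at once if a bystander is lifted, carried, knocked over or pushed away (over 25 mm) (distance of any of scoop, stick, detergent, softener, boosterjar, brush, peg_a, peg_b from where it was at the start of the episode above 0.025 m).
It fails at once if a small knob is turned (pointer end moved over 4 mm) (distance of any of knob0_mark, knob1_mark from where it was at the start of the episode above 0.004 m).
It also fails if it takes over 61 s, if anything falls off the work surface, if the arm or the gripper's body presses on something with over 40 N, if the wrist force passes 120 N, or if a joint passes its speed limit or range.

## Working session

There is one attempt and no reset: what is moved stays moved. The work goes in short steps, Python scripts to look and compute and a tool call to move; the robot and the scene stay as the last step left them, time stands still between calls to the robot, and variables do not carry over. Pictures are saved under pics/ and viewed, at most 10 in all, crops included, and the job is handed in when it is done.

Besides the shell and the picture viewer there is one more tool, called after "Call:" in YAML: its name, and indented under it one key for each argument. apply_moves: Moves the arm, as the interface text tells. Its arguments: {"type":"object","properties":{"plan":{"type":"array"},"jaw":{"type":"number"}},"required":["plan"]}

```bash
mkdir -p pics; cat > h.py <<'E'
import numpy as np, cv2
from cell import ctrl
def cam(name):
    c=ctrl.get_calibration(name)
    if 'hand_eye' in c:
        o=ctrl.get_obs(); T=np.eye(4); T[:3,:3]=o['tcp_rot']; T[:3,3]=o['tcp_pos']; M=T@np.array(c['hand_eye'])
        return c,M[:3,3],M[:3,:3]
    return c,np.array(c['xyz']),np.array(c['attitude'])
def ray(name,at):
    c,p,R=cam(name); f=192/np.tan(np.radians(c['vfov'])/2)
    d=np.array([(at[0]*512-c['cx'])/f,(at[1]*384-c['cy'])/f]); u=d.copy()
    for _ in range(20): u=d/(1+c['k1']*(u@u))
    return p,R@np.array([u[0],u[1],1])
def onplane(name,at,z):
    p,d=ray(name,at); return p+d*(z-p[2])/d[2]
def snap(name,fn):
    im=ctrl.grab_frame(name); cv2.imwrite('pics/'+fn,im[:,:,::-1]); return im
Z=dict(long_mark=.07,dial_top=.097,dial_pointer=.097,start_top=.082,drain_top=.082,knob0_mark=.08,knob1_mark=.08,scoop=.06,stick=.06,bezel=.06,console=0,brush=0,peg_a=0,detergent=0)
def pts(name,labels=Z):
    for l in labels:
        for r in ctrl.spot_point(name,l)[:2]:
            print(name,l,round(r['conf'],2),np.round(np.array(r['at'])*[512,384],1),np.round(onplane(name,r['at'],Z[l])[:2],4))
E
python3 - <<'E'
from h import *
for n in ('top','scene'):
    im=snap(n,n+'1.png'); print({k:np.round(v,3).tolist() for k,v in ctrl.get_calibration(n).items()}); pts(n)
a=[cv2.imread(f'pics/{n}1.png') for n in('top','scene')]
cv2.imwrite('pics/top1x.png',cv2.resize(a[0],(800,600),interpolation=cv2.INTER_CUBIC))
o=ctrl.get_obs();print(o['time'],o['tcp_pos'],o['tcp_rot'],ctrl.nose_length)
print(ctrl.get_calibration('wrist'))
E
```

```text
{'vfov': 49.732, 'cx': 263.568, 'cy': 192.095, 'k1': -0.107, 'xyz': [0.548, 0.008, 1.211], 'attitude': [[-0.02, -0.998, 0.064], [-1.0, 0.02, 0.004], [-0.006, -0.064, -0.998]]}
top long_mark 0.62 [201.5 251.3] [0.4618 0.1869]
top dial_top 0.87 [207.6 228.1] [0.5257 0.1654]
top dial_top 0.59 [262.6 141.5] [0.7576 0.013 ]
top dial_pointer 0.68 [218.9 242.4] [0.487  0.1355]
top start_top 0.51 [303.2 214.1] [ 0.5584 -0.0936]
top drain_top 0.58 [336.9 214.9] [ 0.5544 -0.1857]
top knob0_mark 0.71 [262.4 192.9] [0.6187 0.0164]
top knob0_mark 0.5 [261.5 219.2] [0.5469 0.0203]
top knob1_mark 0.64 [286.2 194.1] [ 0.614  -0.0487]
top knob1_mark 0.16 [319.5 137.3] [ 0.7696 -0.1446]
top scoop 0.55 [217.1 240.1] [0.4913 0.1447]
top scoop 0.49 [271.5 242.7] [ 0.4814 -0.006 ]
top stick 0.68 [165.2 234.9] [0.508  0.2898]
top bezel 0.65 [207.1 229.1] [0.5222 0.172 ]
top console 0.84 [256.9 220.3] [0.5439 0.0345]
top console 0.41 [217.1 240. ] [0.4886 0.1518]
top brush 0.58 [134.7 225.9] [0.5335 0.3958]
top peg_a 0.56 [320.6 188. ] [ 0.6346 -0.1541]
top peg_a 0.47 [418.9 197.6] [ 0.6004 -0.4469]
top det
[... 1088 characters left out ...]
 0.92 [180.6 239.5] [ 0.7858 -0.1457]
1.5 [ 0.19997544 -0.61849152  0.23358095] [[ 9.51512949e-01  3.07608692e-01 -3.25593670e-05]
 [ 3.07608691e-01 -9.51512949e-01 -3.12096402e-05]
 [-4.05810160e-05  1.96808325e-05 -9.99999999e-01]] 0.019
{'vfov': 66.0347256190053, 'cx': 261.8664673858226, 'cy': 194.15316440618844, 'k1': -0.038007187233364506, 'hand_eye': array([[ 9.12676510e-04, -9.59149647e-01, -2.82897724e-01,
         8.02842056e-02],
       [ 9.99997956e-01,  3.64956813e-04,  1.98879807e-03,
        -1.17279497e-04],
       [-1.80430951e-03, -2.82898961e-01,  9.59148019e-01,
        -1.50540814e-01],
       [ 0.00000000e+00,  0.00000000e+00,  0.00000000e+00,
         1.00000000e+00]])}
```

View pics/top1x.png

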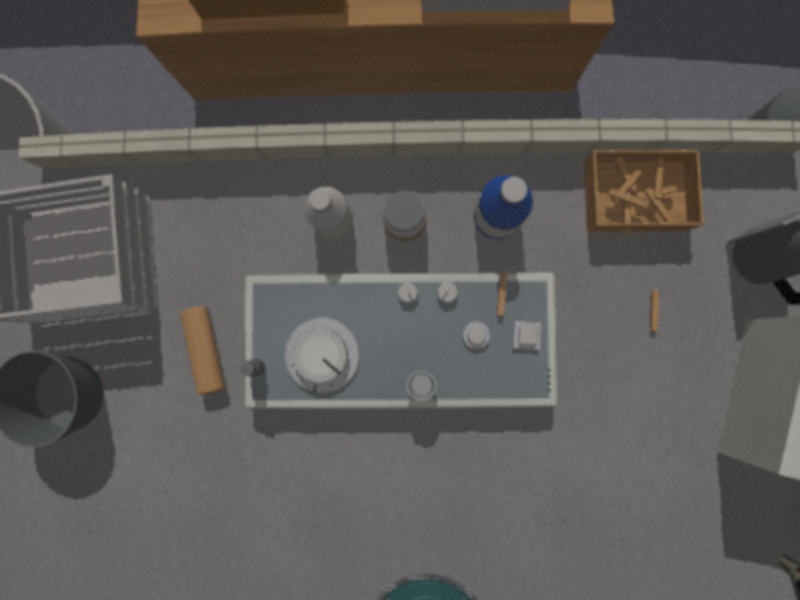

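View pics/scene1.png

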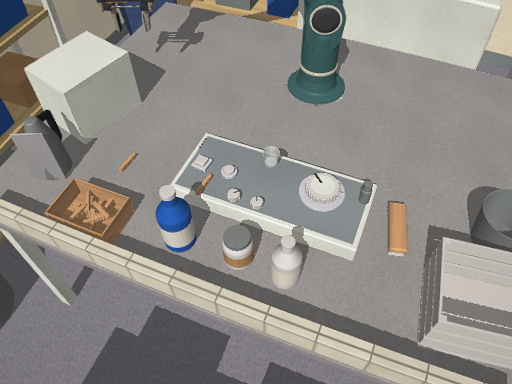

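The top view shows the dial at about (322,356) in 800-px scale. Its pointer points lower right and the long mark is at the bottom, so it is likely two clicks away. The start button is at (476,336) and the square one at (527,336). I'll move over the dial for a closer look.

Call:
apply_moves:
  plan:
    - [[0,0,0],0.105]
    - [[0,0,0],0.104]
    - [[0,0,0],0.104]
    - [[25,-25,0],0]
    - [[25,-25,0],0]
    - [[25,-25,0],0]
    - [[25,-25,0],0]
    - [[25,-25,0],0]
    - [[25,-25,0],0]
    - [[25,-25,0],0]
    - [[25,-25,0],0]
    - [[25,-25,0],0]
    - [[25,-25,0],0]
    - [[25,-25,0],0]
    - [[25,-25,0],0]
    - [[0,0,0],0]
    - [[0,0,0],0]
  jaw: 0

```text
time: 3.2
tcp_pos: [0.5004, -0.318, 0.2335]
tcp_rot: [[1.0, 0.002, -0.0], [0.002, -1.0, -0.0], [-0.0, 0.0, -1.0]]
wrist_force: [-1.0, -0.1, 0.0]
opening: 0.004
grasp_force: 0.0
```

Call:
apply_moves:
  plan:
    - [[2,-35,0],0]
    - [[2,-35,0],0]
    - [[2,-35,0],0]
    - [[2,-35,0],0]
    - [[2,-35,0],0]
    - [[2,-35,0],0]
    - [[2,-35,0],0]
    - [[2,-35,0],0]
    - [[2,-35,0],0]
    - [[2,-35,0],0]
    - [[2,-35,0],0]
    - [[2,-35,0],0]
    - [[1,-35,0],0]
    - [[0,-30,0],0]
    - [[0,0,0],0]
    - [[0,0,0],0]

```text
time: 4.8
tcp_pos: [0.5254, 0.1651, 0.2334]
tcp_rot: [[1.0, -0.001, -0.0], [-0.001, -1.0, -0.001], [-0.0, 0.001, -1.0]]
wrist_force: [0.0, -0.0, 0.0]
opening: 0.004
grasp_force: 0.0
```

```bash
python3 - <<'E'
from h import *
o=ctrl.get_obs();print(o['time'],o['tcp_pos'],o['tcp_rot'],o['wrist_force'],o['opening'],o['q'])
im=snap('wrist','w1.png'); pts('wrist',['long_mark','dial_top','dial_pointer','bezel','start_top','drain_top','stick'])
E
```

```text
4.8 [0.52540427 0.16506924 0.2333976 ] [[ 9.99999131e-01 -1.30056652e-03 -2.16207859e-04]
 [-1.30079836e-03 -9.99998575e-01 -1.07560569e-03]
 [-2.14808654e-04  1.07588600e-03 -9.99999398e-01]] [ 0.00435503 -0.00975934  0.00382019] 0.0037152279388291986 [-0.09325353  0.32809091 -0.33232236  1.83094279  0.12604068  1.00358747
 -2.04917238]
wrist long_mark 0.9 [240.8 226.7] [0.4746 0.1876]
wrist dial_top 0.61 [254.1 184.6] [0.5314 0.1713]
wrist dial_pointer 0.79 [284.6 215.9] [0.4978 0.1403]
wrist bezel 0.79 [250.2 177.9] [0.5294 0.1772]
wrist bezel 0.59 [243.8 231.2] [0.4645 0.1857]
wrist start_top 0.89 [508.9 154.4] [ 0.56   -0.0965]
wrist stick 0.59 [149.6 195.5] [0.5087 0.2944]
```

View pics/w1.png

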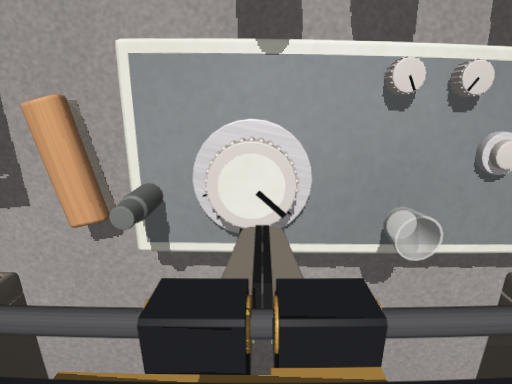

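The wrist view shows the dial centre near (252,185), the pointer end at (287,214), and the long mark below, near (241,228), partly behind the fingers. I'll rectify the picture onto the dial-top plane to get the centre and angle accurately.

```bash
cat > rect.py <<'E'
from h import *
def rectify(im,name,z,x0,x1,y0,y1,s=4000):
    # picture: up=+x, left=+y ; s px per m
    c,p,R=cam(name); f=192/np.tan(np.radians(c['vfov'])/2)
    X,Y=np.meshgrid(np.arange(x1,x0,-1/s),np.arange(y1,y0,-1/s),indexing='ij')
    q=(np.stack([X,Y,np.full_like(X,z)],-1)-p)@R
    u=q[...,:2]/q[...,2:]; u=u*(1+c['k1']*(u**2).sum(-1,keepdims=True))*f
    return cv2.remap(im,(u[...,0]+c['cx']).astype('f4'),(u[...,1]+c['cy']).astype('f4'),cv2.INTER_CUBIC)
E
python3 - <<'E'
from rect import *
im=cv2.imread('pics/w1.png'); out=[]
for z,r in((.097,.0475),(.07,.066)):
    w=rectify(im,'wrist',z,.45,.61,.09,.26); g=cv2.GaussianBlur(cv2.cvtColor(w,6),(0,0),3)
    c=cv2.HoughCircles(g,cv2.HOUGH_GRADIENT_ALT,1.5,20,param1=60,param2=.6,minRadius=int(r*4000*.75),maxRadius=int(r*4000*1.08))
    for a,b,rr in ([] if c is None else c[0][:,:3]):
        print(z,'x',round(.61-b/4000,4),'y',round(.26-a/4000,4),'r',rr/4000); cv2.circle(w,(int(a),int(b)),int(rr),(0,0,255),1)
    out.append(w[:,::1])
cv2.imwrite('pics/r1.png',cv2.resize(np.hstack(out),None,fx=.58,fy=.58,interpolation=cv2.INTER_AREA))
E
```

```text
0.07 x 0.5312 y 0.1794 r 0.062810846
```

View pics/r1.png

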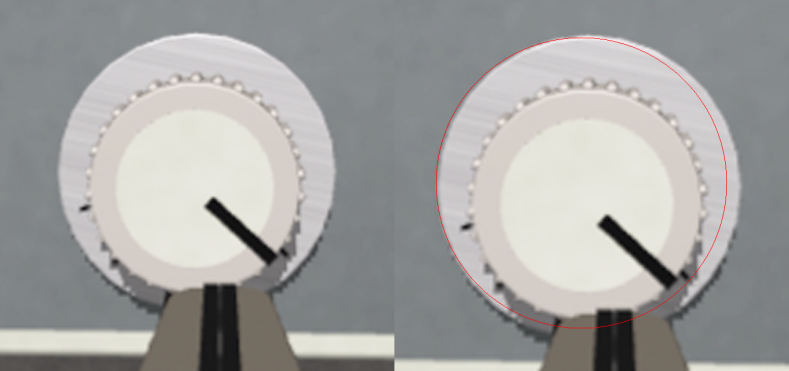

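Result: the dial axis is at (0.529, 0.176). The marks are at −48, −18, 12, 42 and 72° about −x, so the long mark is at +12°. The pointer is at −48°, two clicks before. I'll put the closed tips 36 mm from the axis on the far side and rub clockwise about the axis.

Call:
apply_moves:
  plan:
    - [[18,-15,0],0]
    - [[17,-14,0],0]
    - [[0,0,10],-0.13]
    - [[0,0,15],-0.13]
    - [[0,0,15],-0.13]
    - [[0,0,15],-0.13]
    - [[0,0,15],0]
    - [[0,0,15],0]
    - [[0,0,15],0]
    - [[0,0,10],0]
    - [[0,0,0],0]
    - [[0,0,0],0]

```text
time: 6.4
tcp_pos: [0.5603, 0.1957, 0.1236]
tcp_rot: [[0.868, 0.497, 0.0], [0.497, -0.868, 0.0], [0.0, -0.0, -1.0]]
wrist_force: [-0.1, -0.2, 0.1]
opening: 0.001
grasp_force: 0.0
```

Call:
apply_moves:
  plan:
    - [[0,0,2],0]
    - [[0,0,2],0]
    - [[0,0,1.5],0]
    - [[0,0,0],0]

```text
time: 6.8
tcp_pos: [0.5602, 0.1954, 0.118]
tcp_rot: [[0.868, 0.497, 0.0], [0.497, -0.868, -0.0], [-0.0, 0.0, -1.0]]
wrist_force: [0.6, 0.5, -0.5]
opening: 0.009
grasp_force: 0.0
```

```bash
python3 - <<'E'
from h import *
o=ctrl.get_obs();print(o['time'],o['tcp_pos'],o['tcp_rot'],o['wrist_force'],o['q'])
E
```

```text
6.8 [0.56019773 0.19535649 0.11804129] [[ 8.68001306e-01  4.96561911e-01  1.91926074e-05]
 [ 4.96561910e-01 -8.68001301e-01 -9.95169746e-05]
 [-3.27571309e-05  9.59111818e-05 -9.99999995e-01]] [ 0.64066322  0.52104052 -0.48204198] [-0.09214574  0.55341481 -0.39407694  1.81338246  0.27733372  0.82925363
 -1.67328951]
```

Call:
apply_moves:
  plan:
    - [[0,0,1],0]
    - [[0,0,1],0]
    - [[0,0,0.5],0]
    - [[0,0,0],0]

```text
time: 7.2
tcp_pos: [0.5604, 0.1955, 0.1163]
tcp_rot: [[0.868, 0.497, 0.0], [0.497, -0.868, -0.0], [0.0, 0.0, -1.0]]
wrist_force: [-2.0, -0.4, 4.7]
opening: 0.001
grasp_force: 2.8
```

Call:
apply_moves:
  plan:
    - [[0,0,0.6],0]
    - [[0,1.85,0],0.05]
    - [[0,1.85,0],0.05]
    - [[0,1.85,0],0.05]
    - [[0,1.85,0],0.05]
    - [[0,1.85,0],0.05]
    - [[0,1.85,0],0.05]
    - [[0,0,0],0]

```text
time: 8.0
tcp_pos: [0.5651, 0.1875, 0.1164]
tcp_rot: [[0.976, 0.218, 0.002], [0.218, -0.976, 0.003], [0.003, -0.002, -1.0]]
wrist_force: [-1.5, 3.6, 6.1]
opening: 0.006
grasp_force: 2.9
```

```bash
cat > look.py <<'E'
from rect import *
import sys
def look(fn,cx=.529,cy=.176,z=.097):
    o=ctrl.get_obs();print(o['time'],np.round(o['tcp_pos'],4),np.round(o['wrist_force'],1),round(o['q'][6],2))
    im=ctrl.grab_frame('wrist')[:,:,::-1].copy()
    w=rectify(im,'wrist',z,cx-.07,cx+.07,cy-.07,cy+.07)
    cv2.imwrite('pics/'+fn,w)
    return w
if __name__=='__main__': look(sys.argv[1]); pts('wrist',['dial_pointer','long_mark'])
E
python3 look.py d2.png
```

```text
8.0 [0.5651 0.1875 0.1164] [-1.5  3.6  6.1] -1.91
```

View pics/d2.png

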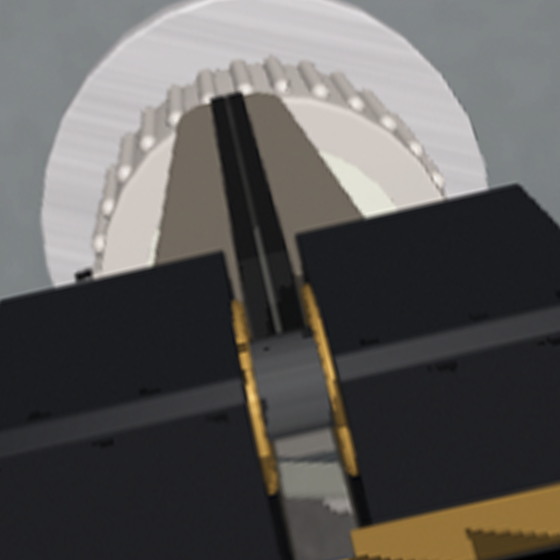

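The fingers hide the pointer from the wrist camera here. I'll carry on and check with the scene camera.

Call:
apply_moves:
  plan:
    - [[0,1.85,0],0.05]
    - [[0,1.85,0],0.05]
    - [[0,1.85,0],0.05]
    - [[0,1.85,0],0.05]
    - [[0,0,0],0]

```text
time: 8.65
tcp_pos: [0.5664, 0.18, 0.1164]
tcp_rot: [[1.0, 0.019, 0.003], [0.019, -1.0, 0.003], [0.003, -0.003, -1.0]]
wrist_force: [-0.2, 3.2, 5.9]
opening: 0.007
grasp_force: 2.6
```

```bash
python3 - <<'E'
from rect import *
for n in('scene','top'):
    im=ctrl.grab_frame(n)[:,:,::-1].copy(); pts(n,['dial_pointer','dial_top','long_mark'])
    cv2.imwrite(f'pics/{n}3.png',rectify(im,n,.097,.459,.599,.106,.246,2800))
a=[cv2.imread(f'pics/{n}3.png') for n in('scene','top')]; cv2.imwrite('pics/st3.png',np.hstack(a))
E
```

```text
scene dial_pointer 0.59 [316.2 171.5] [0.4895 0.1464]
scene dial_pointer 0.29 [234.5 254.8] [0.8216 0.0406]
scene dial_top 0.88 [323.4 186.3] [0.5334 0.1809]
scene long_mark 0.82 [329.4 178. ] [0.4758 0.1848]
scene long_mark 0.54 [202.6 185.6] [ 0.637  -0.1425]
top dial_pointer 0.76 [215.8 240.6] [0.4918 0.1437]
top dial_top 0.74 [207.4 228.3] [0.5252 0.1659]
top long_mark 0.81 [201.2 249.9] [0.4656 0.1877]
top long_mark 0.35 [133.  223.7] [0.5405 0.3781]
```

View pics/st3.png

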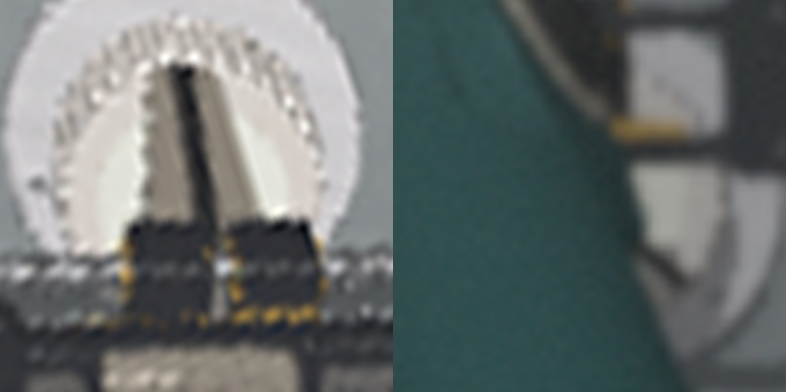

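```bash
python3 - <<'E'
from rect import *
a=rectify(cv2.imread('pics/top1.png'),'top',.097,.459,.599,.106,.246,2800)
im=ctrl.grab_frame('top')[:,:,::-1].copy()
b=rectify(im,'top',.097,.459,.599,.106,.246,2800)
cv2.imwrite('pics/cmp.png',np.hstack([a,b]))
for w in(a,b):
    g=cv2.cvtColor(w,6); m=((g<80)*255).astype('u1'); 
    n,l,s,c=cv2.connectedComponentsWithStats(m)
    for i in range(1,n):
        if 200<s[i,4]<3000:
            p=np.argwhere(l==i); u=np.linalg.svd(p-p.mean(0),full_matrices=False)[2][0]; print(s[i],c[i].round(),np.degrees(np.arctan2(u[1],u[0])).round(1))
E
```

```text
[263 257  33  30 223] [281. 274.] 46.6
```

View pics/cmp.png

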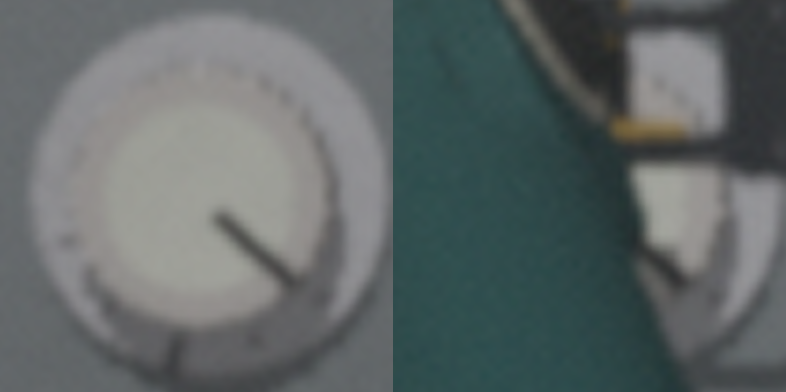

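The bar has moved only a few degrees, so the tip slips. The long mark at (175,350) agrees with my estimate. I'll lift, wind back counter-clockwise and press harder.

Call:
apply_moves:
  plan:
    - [[0,0,-6],0]
    - [[0,-4.8,0],-0.13]
    - [[0,-4.8,0],-0.13]
    - [[0,-4.8,0],-0.13]
    - [[0,-4.8,0],-0.13]
    - [[0,-4.8,0],-0.13]
    - [[0,-4.8,0],-0.13]
    - [[0,-4.8,0],-0.13]
    - [[0,0,0],0]
    - [[0,0,0],0]

```text
time: 10.1
tcp_pos: [0.5527, 0.2071, 0.1209]
tcp_rot: [[0.601, 0.799, -0.0], [0.799, -0.601, -0.0], [-0.0, 0.0, -1.0]]
wrist_force: [0.2, 0.2, -0.5]
opening: 0.004
grasp_force: 0.0
```

```bash
python3 - <<'E'
from h import *
o=ctrl.get_obs();p=o['tcp_pos']-[.529,.176,0];R=o['tcp_rot']
print(o['time'],p,'tool rel',R.T@[*p[:2],0],'az',np.degrees(np.arctan2(p[1],p[0])),'yaw',np.degrees(np.arctan2(R[1,0],R[0,0])),o['q'][6],o['wrist_force'])
E
```

```text
10.1 [0.02372301 0.0311257  0.12091229] tool rel [ 3.91346876e-02  2.57811513e-04 -1.79586241e-05] az 52.68651999088031 yaw 53.06396586529817 -1.345265652497347 [ 0.16036322  0.1911019  -0.47665301]
```

Call:
apply_moves:
  plan:
    - [[-2,0,2],0]
    - [[0,0,2],0]
    - [[0,0,1.5],0]
    - [[0,0,1],0]
    - [[0,0,1],0]
    - [[0,0,0],0]

```text
time: 10.7
tcp_pos: [0.5517, 0.2057, 0.116]
tcp_rot: [[0.599, 0.801, 0.001], [0.801, -0.599, -0.002], [-0.001, 0.002, -1.0]]
wrist_force: [-6.3, -4.2, 19.1]
opening: 0.004
grasp_force: 9.7
```

Call:
apply_moves:
  plan:
    - [[0,1.85,0],0.05]
    - [[0,1.85,0],0.05]
    - [[0,1.85,0],0.05]
    - [[0,1.85,0],0.05]
    - [[0,1.85,0],0.05]
    - [[0,1.85,0],0.05]
    - [[0,1.85,0],0.05]
    - [[0,1.85,0],0.05]
    - [[0,0,0],0]

```text
time: 11.6
tcp_pos: [0.5616, 0.1943, 0.1159]
tcp_rot: [[0.864, 0.503, 0.0], [0.503, -0.864, -0.003], [-0.001, 0.002, -1.0]]
wrist_force: [-6.3, -4.6, 18.5]
opening: 0.009
grasp_force: 9.7
```

```bash
cat > st.py <<'E'
from rect import *
import sys
o=ctrl.get_obs();p=o['tcp_pos']-[.529,.176,0];R=o['tcp_rot']
print(o['time'],p,'az',np.degrees(np.arctan2(p[1],p[0])),'yaw',np.degrees(np.arctan2(R[1,0],R[0,0])),o['q'][6],'F tool',(R.T@o['wrist_force']).round(1),'M',np.round(o['moment'],2))
im=ctrl.grab_frame('top')[:,:,::-1].copy()
b=rectify(im,'top',.097,.459,.599,.106,.246,2800); cv2.imwrite('pics/'+sys.argv[1],b)
g=cv2.cvtColor(b,6)[200:330,180:330]
pts('top',['dial_pointer']);
im=ctrl.grab_frame('scene'); pts('scene',['dial_pointer'])
E
python3 st.py t5.png
```

```text
11.6 [0.03256059 0.01828279 0.11592311] az 29.31423441503473 yaw 30.194807517543357 -1.6662593771862597 F tool [ -7.8   0.9 -18.4] M [-1.16  1.62 -0.02]
top dial_pointer 0.59 [208.9 244.9] [0.4806 0.1625]
top dial_pointer 0.3 [286.4 191. ] [ 0.6214 -0.0485]
scene dial_pointer 0.61 [323.5 172.6] [0.4857 0.1668]
```

View pics/t5.png

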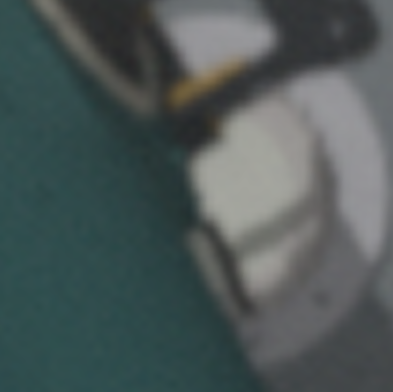

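It carries now: the bar end sits at (250,308), roughly one click on. I'll continue by about 34°, then lift and look.

Call:
apply_moves:
  plan:
    - [[0,1.85,0],0.05]
    - [[0,1.85,0],0.05]
    - [[0,1.85,0],0.05]
    - [[0,1.85,0],0.05]
    - [[0,1.85,0],0.05]
    - [[0,1.85,0],0.05]
    - [[0,1.85,0],0.05]
    - [[0,1.85,0],0.05]
    - [[0,1.85,0],0.05]
    - [[0,1.85,0],0.05]
    - [[0,1.85,0],0.05]
    - [[0,1.3,0],0.035]
    - [[0,0,0],0]

```text
time: 13.1
tcp_pos: [0.5672, 0.1756, 0.116]
tcp_rot: [[0.998, -0.056, 0.001], [-0.056, -0.998, 0.0], [0.001, -0.0, -1.0]]
wrist_force: [-5.8, -0.9, 16.6]
opening: 0.006
grasp_force: 8.5
```

Call:
apply_moves:
  plan:
    - [[0,0,-5],0]
    - [[0,0,-20],0]
    - [[0,0,-30],0]
    - [[0,0,-30],0]
    - [[20,0,-30],0]
    - [[0,0,0],0]
    - [[0,0,0],0]

```text
time: 13.8
tcp_pos: [0.5871, 0.1734, 0.2285]
tcp_rot: [[0.998, -0.056, 0.001], [-0.056, -0.998, -0.0], [0.001, -0.0, -1.0]]
wrist_force: [-0.2, 0.3, -1.0]
opening: 0.004
grasp_force: 0.0
```

```bash
python3 look.py d6.png
```

```text
13.8 [0.5871 0.1734 0.2285] [-0.2  0.3 -1. ] -2.08
wrist dial_pointer 0.47 [ 97.3 212. ] [0.5734 0.3415]
wrist long_mark 0.73 [261.7 230.2] [0.5327 0.176 ]
```

View pics/d6.png

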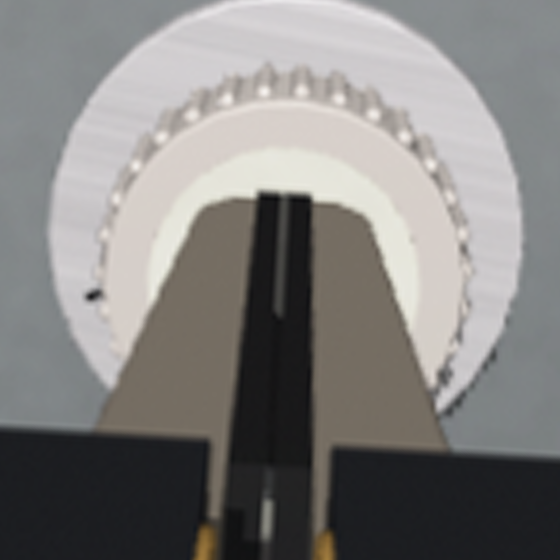

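The fingers hide the pointer, so I'll step aside to view the dial unobstructed.

Call:
apply_moves:
  plan:
    - [[0,0,0],-0.056]
    - [[-30,25,0],0]
    - [[-30,25,0],0]
    - [[-30,25,0],0]
    - [[-30,25,0],0]
    - [[0,0,0],0]
    - [[0,0,0],0]

```text
time: 14.65
tcp_pos: [0.4666, 0.0733, 0.2282]
tcp_rot: [[1.0, -0.0, -0.0], [-0.0, -1.0, -0.0], [-0.0, 0.0, -1.0]]
wrist_force: [0.9, -0.2, 1.0]
opening: 0.002
grasp_force: 0.0
```

```bash
python3 - <<'E'
from look import *
w=look('d7.png'); pts('wrist',['dial_pointer','long_mark','dial_top','start_top','drain_top'])
E
```

```text
14.65 [0.4666 0.0733 0.2282] [ 0.9 -0.2  1. ] -1.86
wrist dial_pointer 0.61 [153.5 178.4] [0.4808 0.1808]
wrist long_mark 0.64 [156.7 179. ] [0.4738 0.1876]
wrist dial_top 0.81 [156.  126.1] [0.5311 0.1736]
wrist dial_top 0.55 [  3.4 114.9] [0.5428 0.3202]
wrist start_top 0.62 [436.6  94.6] [ 0.5614 -0.0949]
```

View pics/d7.png

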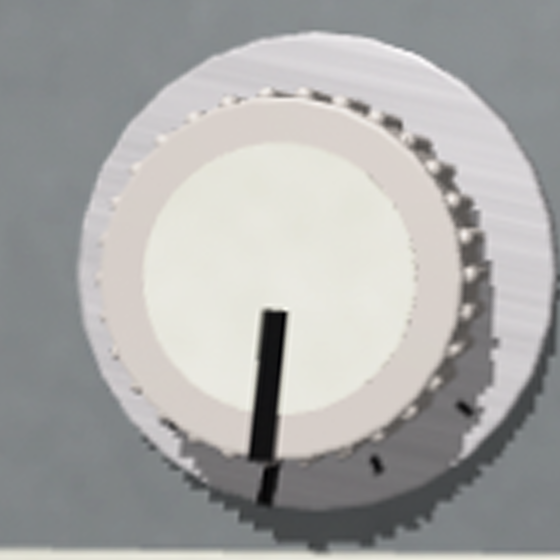

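The bar runs (274,312)→(262,460), about 5.5° from −x, while the long mark is at about 12.5°. The dial is close, but maybe 0.12 rad short. I'll measure it numerically.

```bash
cat > ang.py <<'E'
from look import *
def line(w,cx,cy,r0,r1,a0,a1):
    g=cv2.cvtColor(w,6); yy,xx=np.mgrid[:g.shape[0],:g.shape[1]]; dx,dy=xx-cx,yy-cy
    r=np.hypot(dx,dy); a=np.degrees(np.arctan2(-dx,dy))   # + toward left(+y)
    m=(g<70)&(r>r0)&(r<r1)&(a>a0)&(a<a1); p=np.argwhere(m)
    u=np.linalg.svd(p-p.mean(0),full_matrices=False)[2][0]
    return m.sum(),a[m].mean().round(2),np.degrees(np.arctan2(-u[1],u[0])).round(2)
if __name__=='__main__':
    o=ctrl.get_obs(); im=ctrl.grab_frame('wrist')[:,:,::-1].copy()
    A=rectify(im,'wrist',.097,.459,.599,.106,.246); B=rectify(im,'wrist',.07,.459,.599,.106,.246)
    cv2.imwrite('pics/A.png',np.hstack([A,B]))
    print('pointer n, azimuth, line dir',line(A,280,280,40,178,-70,70))
    # bezel centre: same axis; correct with dial centre from inner disc
    for c in((280,280),(276,280),(284,280),(280,276)): print('mark',c,line(B,*c,205,262,-5,30),'ptr',line(A,*c,40,178,-70,70))
E
python3 ang.py
```

```text
pointer n, azimuth, line dir (np.int64(3086), np.float64(4.19), np.float64(5.7))
mark (280, 280) (np.int64(1167), np.float64(12.73), np.float64(-5.75)) ptr (np.int64(3086), np.float64(4.19), np.float64(5.7))
mark (276, 280) (np.int64(1179), np.float64(11.92), np.float64(-3.3)) ptr (np.int64(3093), np.float64(1.72), np.float64(5.78))
mark (284, 280) (np.int64(1177), np.float64(13.76), np.float64(-6.59)) ptr (np.int64(3084), np.float64(6.63), np.float64(5.61))
mark (280, 276) (np.int64(1188), np.float64(12.79), np.float64(-8.94)) ptr (np.int64(3071), np.float64(3.95), np.float64(5.73))
```

The pointer is at 5.7° and the mark at about 12.5°, so it's roughly −0.12 rad. I'll nudge it 0.14 rad further clockwise.

Call:
apply_moves:
  plan:
    - [[33,-35,0],0]
    - [[33,-35,0],0]
    - [[33,-35,0],0]
    - [[0,0,20],0]
    - [[0,0,20],0]
    - [[0,0,20],0]
    - [[0,0,20],0]
    - [[0,0,15],0]
    - [[0,0,10],0]
    - [[0,0,4],0]
    - [[0,0,2],0]
    - [[0,0,2],0]
    - [[0,0,1.5],0]
    - [[0,0,1],0]
    - [[0,0,0],0]
    - [[0,0,0],0]

```text
time: 16.6
tcp_pos: [0.5667, 0.179, 0.1161]
tcp_rot: [[1.0, 0.001, 0.002], [0.001, -1.0, 0.0], [0.002, -0.0, -1.0]]
wrist_force: [-4.9, -1.4, 15.0]
opening: 0.0
grasp_force: 7.5
```

Call:
apply_moves:
  plan:
    - [[0,1.3,0],0.035]
    - [[0,1.3,0],0.035]
    - [[0,1.3,0],0.035]
    - [[0,1.3,0],0.035]
    - [[0,0,0],0]
    - [[0,0,0],0]

```text
time: 17.2
tcp_pos: [0.5668, 0.1744, 0.1161]
tcp_rot: [[0.99, -0.138, 0.003], [-0.138, -0.99, 0.001], [0.003, -0.002, -1.0]]
wrist_force: [-3.7, -0.6, 14.0]
opening: 0.006
grasp_force: 6.9
```

Call:
apply_moves:
  plan:
    - [[0,0,-6],0]
    - [[0,0,-20],0]
    - [[0,0,-30],0]
    - [[0,0,-30],0]
    - [[0,0,-25],0]
    - [[0,0,0],-0.14]
    - [[-33,35,0],0]
    - [[-33,35,0],0]
    - [[-33,30,0],0]
    - [[0,0,0],0]
    - [[0,0,0],0]

```text
time: 18.3
tcp_pos: [0.4672, 0.073, 0.225]
tcp_rot: [[1.0, -0.001, 0.002], [-0.001, -1.0, 0.0], [0.002, -0.0, -1.0]]
wrist_force: [0.5, -0.6, 0.3]
opening: 0.004
grasp_force: 0.0
```

```bash
python3 ang.py; python3 -c "
from h import *
o=ctrl.get_obs();print(o['time'],o['tcp_pos']); pts('wrist',['dial_pointer','long_mark','start_top','drain_top'])"
```

```text
pointer n, azimuth, line dir (np.int64(3073), np.float64(13.76), np.float64(12.22))
mark (280, 280) (np.int64(1316), np.float64(16.23), np.float64(-35.06)) ptr (np.int64(3073), np.float64(13.76), np.float64(12.22))
mark (276, 280) (np.int64(1309), np.float64(15.09), np.float64(-36.21)) ptr (np.int64(3077), np.float64(11.32), np.float64(12.31))
mark (284, 280) (np.int64(1339), np.float64(17.49), np.float64(-35.38)) ptr (np.int64(3076), np.float64(16.19), np.float64(12.14))
mark (280, 276) (np.int64(1340), np.float64(16.69), np.float64(-37.04)) ptr (np.int64(3064), np.float64(13.2), np.float64(12.31))
18.35 [0.46781584 0.07387233 0.22497739]
wrist dial_pointer 0.65 [144.5 180. ] [0.4806 0.1884]
wrist dial_pointer 0.17 [481.5  24.1] [ 0.6207 -0.1161]
wrist long_mark 0.88 [152.6 182.6] [0.4711 0.1911]
wrist start_top 0.77 [436.3  95.2] [ 0.561  -0.0923]
wrist start_top 0.46 [ 59.9 149.1] [0.5086 0.2776]
```

The pointer is now at 12.2° against the mark at about 12.3°, so the dial is set. Next is the round start button at about (0.559, −0.0935).

Call:
apply_moves:
  plan:
    - [[18,33,0],0]
    - [[18,33,0],0]
    - [[18,33,0],0]
    - [[19,34,0],0]
    - [[19,34,0],0]
    - [[0,0,20],0]
    - [[0,0,25],0]
    - [[0,0,25],0]
    - [[0,0,25],0]
    - [[0,0,15],0]
    - [[0,0,8],0]
    - [[0,0,0],0]
    - [[0,0,0],0]

```text
time: 19.85
tcp_pos: [0.5596, -0.0935, 0.1067]
tcp_rot: [[1.0, 0.001, 0.001], [0.001, -1.0, -0.0], [0.001, 0.0, -1.0]]
wrist_force: [-0.2, 0.3, 0.3]
opening: 0.005
grasp_force: 0.0
```

Call:
apply_moves:
  plan:
    - [[0,0,3],0]
    - [[0,0,3],0]
    - [[0,0,3],0]
    - [[0,0,3],0]
    - [[0,0,2.5],0]
    - [[0,0,0],0]
    - [[0,0,0],0]

```text
time: 20.55
tcp_pos: [0.5598, -0.0936, 0.095]
tcp_rot: [[1.0, 0.001, 0.002], [0.001, -1.0, -0.001], [0.002, 0.001, -1.0]]
wrist_force: [-8.3, 0.2, 27.1]
opening: 0.003
grasp_force: 13.5
```

The tip is at 0.076 m with 27 N, so the button is fully down on its stop. I'll lift off and check.

Call:
apply_moves:
  plan:
    - [[0,0,-5],0]
    - [[0,0,-15],0]
    - [[0,0,-25],0]
    - [[0,0,-30],0]
    - [[0,0,-30],0]
    - [[0,0,-25],0]
    - [[-25,-42,0],0]
    - [[-25,-42,0],0]
    - [[-20,-42,0],0]
    - [[-20,-42,0],0]
    - [[0,0,0],0]
    - [[0,0,0],0]

```text
time: 21.75
tcp_pos: [0.4684, 0.075, 0.2219]
tcp_rot: [[1.0, 0.003, 0.0], [0.003, -1.0, -0.0], [0.0, 0.0, -1.0]]
wrist_force: [0.1, -0.8, -0.7]
opening: 0.001
grasp_force: 0.0
```

```bash
python3 ang.py | head -1; python3 -c "
from h import *
o=ctrl.get_obs();print(o['time'],o['tcp_pos'],o['wrist_force']); pts('wrist',['start_top','dial_pointer'])"
```

```text
pointer n, azimuth, line dir (np.int64(3103), np.float64(8.13), np.float64(12.72))
21.8 [0.46890138 0.07381189 0.22170015] [ 0.24466499 -0.04220428 -0.10967027]
wrist start_top 0.85 [441.1  96.8] [ 0.5604 -0.0976]
wrist start_top 0.32 [155.8 183.4] [0.4755 0.1806]
wrist dial_pointer 0.93 [147.6 179.1] [0.4838 0.1823]
```

The dial is still at the mark and the robot is clear of everything.

```bash
python3 -c "
from cell import ctrl
print(ctrl.sign_off())"
```

```text
the job is handed in; nothing more can be done
None
```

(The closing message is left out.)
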